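Close the printer's cover and hold its scanner unit open

TASK

The printer's white document cover has been left standing open and its ink is due for changing: gently lower the cover shut onto the scanner glass, and only then lift the whole scanner unit by the blue grip at its front, cover closed on top. Finish while still holding it by that grip, open at about 35 degrees to the printer's body, so that a colleague can change the cartridges; its stay is broken and it drops if let go. Do not let the cover or the unit slam, do not press hard on the cover, and leave everything else on the desk where it is.

Things in the scene. Friction and masses are not known exactly. Their poses are not given: they have to be found in the camera images.
- printer: White all-in-one printer fixed to the desk, body 380 wide (y) x 300 deep (x) x 110 mm high, turned up to 0.3 rad. Origin: centre of its underside, on the desk; x points from its front (output slot, 65 mm tray 20 mm above the desk) to its rear, z up. Scanner unit on top (z 112 to 140 mm shut, front edge at x = -160 mm), document cover on that: 160 mm high when all is shut.
- unit_hinge (a joint): Opening of the scanner unit against the printer's body, rad: 0 = shut (stop), 0.61 = 35 degrees, 0.96 = stop. Axis along the printer's y through its x = 140 mm, z = 112 mm (rear edge); opening raises the front. Unit and cover, 1.2 kg with the centre of mass half way out, fall shut when let go; lifting takes 4 to 7 N at the grip.
- cover_hinge (a joint): Opening of the document cover against the scanner unit, rad: 0 = shut flat on the glass, grows as its front edge rises; starts at 0.5 to 0.8. Axis along the printer's y through its x = 138 mm, z = 142 mm while the unit is shut. Stiff hinge: the cover stays where it is left; 1 to 4 N downwards on the middle of its outer face lowers it.
- scanner_unit: Black flat scanner unit 310 x 380 x 28 mm with the grey-green glass on top; origin at the middle of its underside, 140 mm before its hinge axis (shut: 112 mm above the printer's origin); axes parallel to the printer's when shut; turns with unit_hinge. It carries the lift grip and the document cover.
- lift_grip (a point): Blue solid tab in the middle of the scanner unit's front edge: 44 mm wide (y), 18 mm thick (z), 40 mm forward (-x) of that edge, free beside and beneath. This point lies 20 mm before the edge, mid width and thickness: with the unit shut at x = -180, y = 0, z = 122 mm of the printer's frame (320 mm before the unit's hinge axis, 10 mm above it). Axes turn with the unit.
- document_cover: White flat document cover, 295 (front to rear) x 374 x 20 mm; origin at its middle, 145 mm before its hinge axis, 18 mm under its outer face; -x runs along the cover to its free front edge, 148 mm from the origin, z out of its outer face.
- cover_top (a point): Centre of the document cover's outer (upper) face, 145 mm from the hinge axis along the cover; when shut this face is 160 mm above the desk.
- ink_yellow: Bystander: new yellow ink cartridge lying beside the printer, 70 x 44 x 16 mm; origin under its centre.
- ink_magenta: Bystander: new magenta ink cartridge lying beside the printer, 70 x 44 x 16 mm; origin under its centre.
- stapler: Bystander: red and black stapler, 138 x 36 x 60 mm; origin under its centre.
- mug: Bystander: blue mug, 82 mm across, 95 mm high; origin under its centre.
- mouse: Bystander: black computer mouse, 105 x 60 x 33 mm; origin under its centre.
- pen_pot: Bystander: steel pot of pens, 74 mm across, 150 mm high over the pens; origin under its centre.
- book: Bystander: green hardback lying flat, 156 x 234 x 32 mm; origin under its centre.
- glasses_case: Bystander: brown spectacle case, 160 x 62 x 39 mm; origin under its centre.

How it is judged:
On the way, in this order (a step that is already met when the one before it is completed fails the run):
1. the document cover is lowered shut onto the glass (within 3 degrees) while the scanner unit is still shut (value of joint each of cover_hinge, unit_hinge below 0.05 rad), for 0.2 s.
2. the scanner unit is held open by its grip at 35 degrees, give or take 5, the cover shut on it (value of joint unit_hinge between 0.524 and 0.698 rad and value of joint cover_hinge below 0.05 rad and contact force between the fingers and scanner_unit above 1 N and distance between the grasp point and lift_grip below 0.04 m), for 0.3 s.
At the end, for the whole second after the job is handed in: The fingers hold the blue lift grip (TCP within 40 mm of its middle), the scanner unit rests still at 35 degrees (give or take 5) of opening, the document cover is shut on it (within 3 degrees), and the eight other things on the desk are within 30 mm of where they were (all of step 2 and velocity of joint unit_hinge between -0.15 and 0.15 rad/s and distance of each of ink_yellow, ink_magenta, stapler, mug, mouse, pen_pot, book, glasses_case from where it was at the start of the episode below 0.03 m); the arm keeps its last pose, push and grip.
It fails at once if the document cover slammed (faster than 2.5 rad/s) (velocity of joint cover_hinge below -2.5 rad/s).
It fails at once if the scanner unit slammed or dropped (faster than 2 rad/s) (velocity of joint unit_hinge below -2 rad/s).
It fails at once if the scanner unit lifted while the document cover stands open (value of joint unit_hinge above 0.1 rad and value of joint cover_hinge above 0.12 rad).
It fails at once if the cover is pressed hard (over 80 N) (contact force between any of the fingers, the arm and document_cover above 80 N).
It fails at once if a bystander pushed more than 30 mm or tipped over (distance of any of ink_yellow, ink_magenta, stapler, mug, mouse, pen_pot, book, glasses_case from where it was at the start of the episode above 0.03 m or angle between any of ink_yellow, ink_magenta, stapler, mug, mouse, pen_pot, book, glasses_case's own z axis and vertical above 0.5 rad).
It also fails if it takes over 54 s, if anything falls off the work surface, if the arm or the gripper's body presses on something with over 40 N, if the wrist force passes 120 N, or if a joint passes its speed limit or range.

ROBOT

A 6-joint arm with a two-finger parallel gripper is mounted at the origin on the work surface. World frame = base frame: x ahead of the robot, y to its left, z up, the work surface at z = 0. Lengths are in m, angles in rad, forces in N, time in s.
With the tool pointing down it reaches from about 0.25 to 0.725 m from the base axis. Payload 4 kg.
Tool frame: the origin (TCP) lies between the finger pads, 19 mm behind the fingertips; this is the grasp point; z points along the fingers, y is the line along which they close (so a half turn about z gives the same grasp; the last joint's range is limited). The gripper opens to 85 mm and grips with 20 to 120 N. Pads are 22 mm wide; open, the fingers measure 114 mm over their backs; the gripper's body (76 mm by 85 mm) begins 54 mm behind the grasp point. The pads swing forward as they close: fully open they stand 13 mm farther back than shut.
Start: joints at [1.341, 0.241, 0.005, 1.335, 0, 1.571], TCP at [0.114, 0.487, 0.25] pointing down, gripper open.
Joint ranges: [-2.72, 2.72], [-1.05, 1.87], [-1.09, 1.28], [-1.99, 2.15], [-1.42, 1.44], [-3.14, 3.14]. Speed limits (rad/s): [2.79, 2.79, 3.14, 3.14, 3.14, 3.14].

INTERFACE

Orientations are given as a unit quaternion [x, y, z, w].
In Python, from workcell import bot gives the robot as it stands.
- The arm moves only by the shell command python3 -m creep 'ROWS'. ROWS is JSON, one flat list of numbers, 5 for each row, row after row: the shift along the world's x, y, z in m, then the turn about the world's z in rad, then the finger opening in m, from 0 to 0.0854. In form: [x, y, z, twist, claw, x, y, z, twist, claw, ...]. A call has 1 to 10 rows; each row is the pose to reach, as a shift and turn from the pose commanded when the call began; what a row does not reach only later rows make up. A row lasts 1/12 s, in which the tool goes at most 41.7 mm and 7.16 degrees, less where a joint would pass 70% of its speed; a pose out of reach is approached as far as the arm can. A call with a gripper value outside its range is refused whole. The fingers move at their own pace and stop on an object; the grip force is fixed at half the most. Time passes only in rows, so rows that repeat a pose let the fingers close. It gives the time, the measured TCP pose, the force, the opening and the grip force at its end, in the units of the state.
- bot.get_obs(): the state, without advancing time (a new reading comes with each control period).
- bot.camera(name): name is "scene" or "top" or "wrist"; returns a dict with "pixels" (400x640x3 uint8, red, green, blue), "camera_matrix" (3x3 intrinsics, pixels), "dist_coeffs" ([k1, k2, p1, p2, k3] as OpenCV has them; the pictures are not rectified), "extrinsics" (4x4, takes a point from world to camera coordinates); the wrist camera has in their place "T_tool_cam" (4x4, takes a point from camera to tool coordinates, whose origin is the TCP and whose axes are the flange's). Camera axes: x right, y down, z forward; pixel columns grow to the right and rows downward; lengths in m; the calibration is good to about 2 mm. A picture is of the moment at which its call begins: read the wrist's pose just before it. There is no depth.
- bot.job_done(): hands the job in; it is judged then, once.
Trained networks look in the newest picture that a camera, given by its name, has taken for a name from the list of things; names that differ only in an ending like _2 or _b are one class to them, and where a whole thing is asked for, a point or a joint stands for the part that bears it (a point fixed in the world has none). Each returns a list of dicts, best first, with "score" (0 to 1); they miss things now and then, are a little off and sometimes report something else, mostly with a low value. They report only what shows in the picture. A call takes as long as a camera call.
- bot.look_for(camera, thing): "centre" ([column, row] as shares, 0 to 1, of the picture: columns of its width, rows of its height, amid what is visible of it).
- bot.place_of(camera, thing): "centre" ([column, row] as shares, 0 to 1, of the picture: columns of its width, rows of its height: a listed point, or the origin of a listed thing).
The state is a dict: "clock": time; "joint_pos": joint angles; "joint_vel": joint speeds; "tau": joint torques, N m; "eef_pos": TCP position; "tool_rot": TCP orientation; "ft_force": force on the tool from outside, world axes, zero at the start; "ft_torque": the same for the moment, N m; "grip_width": finger opening in m; "grasp_force": force on a finger pad.
Only numpy, scipy, OpenCV 4.12 (cv2) and the standard library are available. Lean on these libraries where they do the work, as an engineer would, in place of code of your own. Each camera call takes 0.05 s, during which the arm holds its last target. There are 200 camera calls.

## Working session

There is one attempt and no reset: what is moved stays moved. The work goes in short steps, Python scripts to look and compute and a shell command to move; the robot and the scene stay as the last step left them, time stands still between calls to the robot, and variables do not carry over. Pictures are saved under pics/ and viewed, at most 10 in all, crops included, and the job is handed in when it is done.

```bash
mkdir -p pics; cat > h.py <<'E'
from workcell import bot
import numpy as np, cv2
def ray(c,uv):
    K=np.array(c["camera_matrix"]);d=np.array(c["dist_coeffs"]);E=np.array(c["extrinsics"])
    p=cv2.undistortPoints(np.array([[uv]],float),K,d)[0,0]
    R=E[:3,:3];o=-R.T@E[:3,3];return o,R.T@np.array([p[0],p[1],1])
def atz(c,uv,z):
    o,d=ray(c,uv);return o+d*(z-o[2])/d[2]
def proj(c,P):
    E=np.array(c["extrinsics"]);return cv2.projectPoints(np.array(P,float).reshape(-1,3),cv2.Rodrigues(E[:3,:3])[0],E[:3,3],np.array(c["camera_matrix"]),np.array(c["dist_coeffs"]))[0].reshape(-1,2)
E
python3 - <<'E'
from h import *
o=bot.get_obs();print({k:np.round(v,3) for k,v in o.items()})
for n in("scene","top"):
    c=bot.camera(n);cv2.imwrite(f"pics/{n}0.png",c["pixels"][:,:,::-1])
    print(n,np.round(-np.array(c["extrinsics"])[:3,:3].T@np.array(c["extrinsics"])[:3,3],3))
    for t in("printer","lift_grip","cover_top","document_cover","scanner_unit","mug","pen_pot","stapler","mouse","book","glasses_case","ink_yellow","ink_magenta"):
        for r in bot.place_of(n,t)[:2]:
            uv=np.array(r["centre"])*[640,400];z={"lift_grip":.122,"scanner_unit":.112}.get(t,0)
            print(t,round(r["score"],2),uv.round(1),atz(c,uv,z).round(3))
E
```

```text
{'clock': np.float64(0.0), 'joint_pos': array([ 1.341,  0.241,  0.004,  1.335, -0.   ,  1.571]), 'joint_vel': array([ 0.003, -0.   ,  0.001, -0.001, -0.   ,  0.001]), 'tau': array([ 0.0000e+00, -3.7232e+01,  2.5241e+01,  1.7000e-02,  0.0000e+00,
       -0.0000e+00]), 'eef_pos': array([0.114, 0.486, 0.249]), 'tool_rot': array([ 0.115,  0.993, -0.001, -0.   ]), 'ft_force': array([-0.205,  0.226,  0.361]), 'ft_torque': array([-0.018,  0.002, -0.005]), 'grasp_force': np.float64(0.0), 'grip_width': np.float64(0.086)}
scene [1.387 0.38  1.221]
cover_top 0.92 [360.4 214.4] [0.434 0.059 0.   ]
document_cover 0.71 [361.8 218.4] [0.448 0.069 0.   ]
scanner_unit 0.62 [367.  238.9] [0.599 0.14  0.112]
mug 0.89 [506.7 264.5] [0.434 0.539 0.   ]
pen_pot 0.86 [492.5 292.5] [0.549 0.52  0.   ]
stapler 0.73 [286.5 164.6] [ 0.326 -0.277  0.   ]
mouse 0.4 [437.3 207.5] [0.299 0.284 0.   ]
book 0.65 [187.8 178.6] [ 0.534 -0.566  0.   ]
glasses_case 0.66 [238.  155.9] [ 0.359 -0.464  0.   ]
ink_yellow 0.64 [458.1 269.1] [0.511 0.409 0.   ]
top [ 0.297 -0.007  1.553]
lift_grip 0.73 [277.1 226.9] [0.426 0.137 0.122]
cover_top 0.68 [280.8 155.9] [0.692 0.144 0.   ]
cover_top 0.54 [165.2 231.6] [0.413 0.542 0.   ]
document_cover 0.74 [278.7 163.3] [0.664 0.15  0.   ]
scanner_unit 0.88 [281.3 172.1] [0.608 0.13  0.112]
scanner_unit 0.45 [205.5 202. ] [0.505 0.375 0.112]
mug 0.9 [164.9 230.2] [0.418 0.543 0.   ]
pen_pot 0.96 [178.5 191.5] [0.557 0.504 0.   ]
stapler 0.82 [397.  258.6] [ 0.333 -0.269  0.   ]
mouse 0.78 [241.5 261.9] [0.314 0.269 0.   ]
book 0.57 [475.7 200.5] [ 0.541 -0.552  0.   ]
glasses_case 0.8 [452.1 255.4] [ 0.347 -0.462  0.   ]
ink_yellow 0.53 [205.9 202.7] [0.518 0.403 0.   ]
ink_magenta 0.73 [354.  234.3] [ 0.416 -0.119  0.   ]
```

View pics/scene0.png

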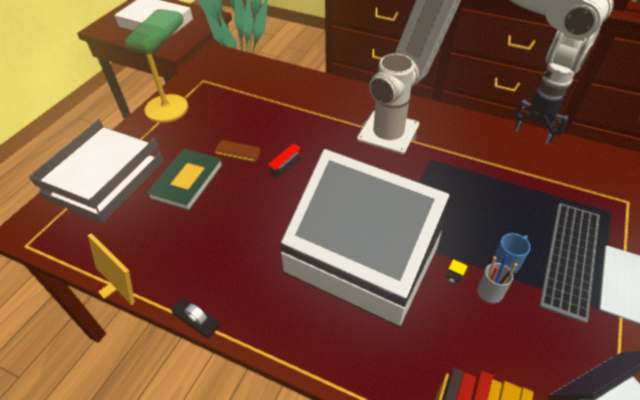

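View pics/top0.png

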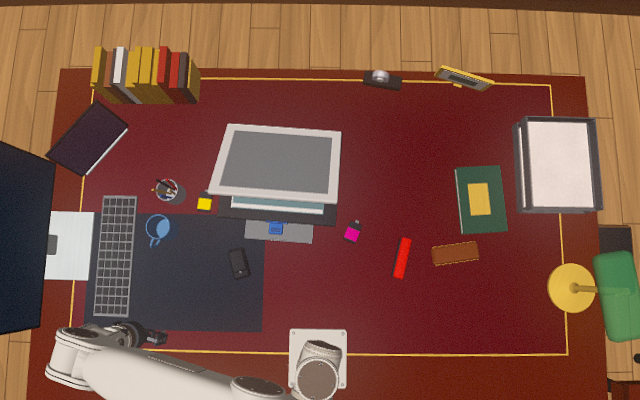

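The scene view shows the printer with its cover open, corners at about (329,151), (448,196), (403,285) and (284,240). The top view has the cover's corners at (228,124), (341,131), (337,202) and (208,190), and the blue grip at (277,227). I'll fit the pose from these.

```bash
cat > fit.py <<'E'
from h import *
from scipy.optimize import least_squares
def Pw(q,p):
    x,y,a=q[:3];c,s=np.cos(a),np.sin(a);p=np.atleast_2d(p)
    return np.c_[x+c*p[:,0]-s*p[:,1],y+s*p[:,0]+c*p[:,1],p[:,2]]
def cov(th,p): # hinge-frame -> printer
    p=np.atleast_2d(p);c,s=np.cos(th),np.sin(th)
    return np.c_[.138+c*p[:,0]+s*p[:,2],p[:,1],.142-s*p[:,0]+c*p[:,2]]
def top2(q,d,y=0): return Pw(q,cov(q[3],[[-d,y,.018]]))[0]
E
python3 - <<'E'
from fit import *
ct=bot.camera("top");cs=bot.camera("scene")
C=[[.002,.187,.018],[.002,-.187,.018],[-.293,-.187,.018],[-.293,.187,.018]]
ut=np.array([[228,124],[341,131],[337,202],[208,190]],float)
us=np.array([[403,285],[284,240],[329,151],[448,196]],float)
def f(q):
    P=Pw(q,cov(q[3],C));G=Pw(q,[[-.18,0,.122]])
    return np.r_[(proj(ct,P)-ut).ravel(),(proj(cs,P)-us).ravel(),(proj(ct,G)-[277,227]).ravel()]
r=least_squares(f,[.6,.14,0,.6],loss="soft_l1",f_scale=2)
print(r.x,f(r.x).reshape(-1,2).round(1))
q=r.x;np.save("q.npy",q)
print("grip",Pw(q,[[-.18,0,.122]]))
for d in(.145,.2,.25,.29):print(d,top2(q,d))
for n,c in(("top",ct),("scene",cs)):
    im=c["pixels"][:,:,::-1].copy()
    pts=[Pw(q,cov(q[3],C)),Pw(q,[[-.15,-.19,.11],[-.15,.19,.11],[.15,.19,.11],[.15,-.19,.11]]),Pw(q,[[-.2,-.022,.131],[-.2,.022,.131],[-.16,.022,.131],[-.16,-.022,.131]])]
    for p in pts: cv2.polylines(im,[proj(c,p).round().astype(int)],True,(0,0,255),1)
    cv2.imwrite(f"pics/{n}1.png",im)
a=cv2.imread("pics/top1.png")[100:270,170:370];b=cv2.imread("pics/scene1.png")[130:330,260:470]
z=np.zeros((600,800,3),np.uint8);z[:340,:400]=cv2.resize(a,(400,340));z[:380,400:]=cv2.resize(b,(400,380));cv2.imwrite("pics/fit.png",z)
E
```

```text
[ 0.60420802  0.12864997 -0.07446854  0.49619321] [[ 0.3 -2.8]
 [ 1.3  0. ]
 [ 0.1  1.5]
 [-1.   1.8]
 [ 1.4 13.5]
 [-4.3  1.2]
 [-4.6 -3. ]
 [ 1.3 -1.7]
 [-1.6  0.3]]
grip [[0.42470689 0.14204192 0.122     ]]
0.145 [0.62321149 0.12723219 0.22686101]
0.2 [0.57497847 0.13083069 0.25304548]
0.25 [0.53113026 0.13410205 0.27684955]
0.29 [0.4960517  0.13671914 0.2958928 ]
```

View pics/fit.png

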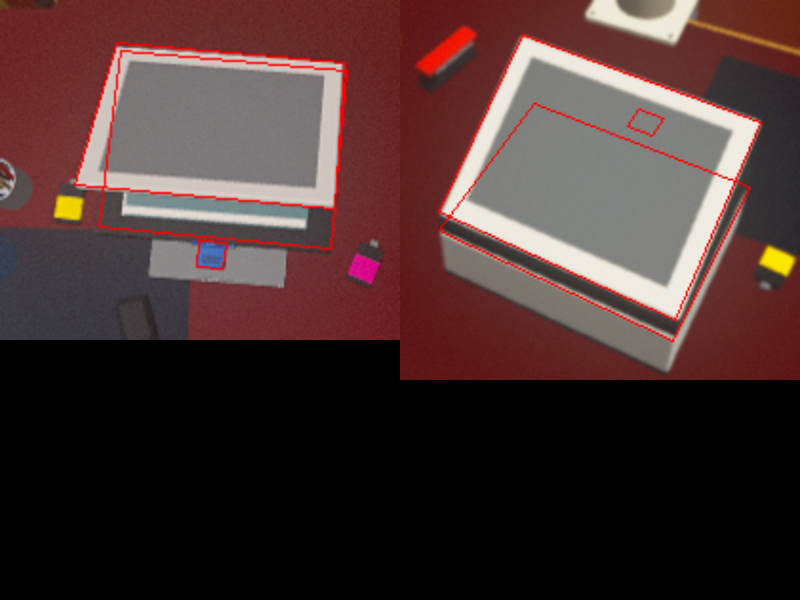

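The fit agrees with both views to within 1–2 px on most points: yaw −0.074, cover at about 0.50 rad, grip at (0.425, 0.142). Next I go above the cover with the fingers closed.

```bash
python3 -m creep '[0,0,0.15,0.156,0, 0,0,0.15,0.156,0, 0,0,0.15,0.156,0, 0,0,0.15,0.156,0, 0.1,-0.077,0.15,0.156,0, 0.2,-0.154,0.15,0.156,0, 0.2,-0.154,0.15,0.156,0, 0.2,-0.154,0.15,0.156,0, 0.3,-0.231,0.15,0.156,0, 0.3,-0.231,0.15,0.156,0]'; python3 -m creep '[0.166,-0.128,0,0,0, 0.166,-0.128,0,0,0, 0.166,-0.128,0,0,0, 0.166,-0.128,0,0,0, 0.166,-0.128,0,0,0, 0.166,-0.128,0,0,0, 0.166,-0.128,0,0,0, 0.166,-0.128,0,0,0]'
```

```text
clock: 2.33
eef_pos: [0.3131, 0.3329, 0.4003]
tool_rot: [0.037, 0.999, 0.0, 0.0]
ft_force: [0.1, 1.2, -0.8]
grip_width: -0.0006
grasp_force: 0.0
clock: 3.0
eef_pos: [0.4779, 0.2061, 0.3997]
tool_rot: [0.037, 0.999, 0.0, -0.001]
ft_force: [0.9, 0.2, -0.9]
grip_width: 0.0001
grasp_force: 0.0
```

```bash
python3 -m creep '[0.097,-0.075,0,0,0, 0.097,-0.075,0,0,0, 0.097,-0.075,0,0,0, 0.097,-0.075,0,0,0, 0.097,-0.075,-0.04,0,0, 0.097,-0.075,-0.08,0,0, 0.097,-0.075,-0.105,0,0, 0.097,-0.075,-0.105,0,0, 0.097,-0.075,-0.105,0,0]'; python3 - <<'E'
from fit import *
c=bot.camera("scene");cv2.imwrite("pics/s2.png",cv2.resize(c["pixels"][90:330,240:560,::-1],(640,480)))
E
```

```text
clock: 3.75
eef_pos: [0.5732, 0.1326, 0.2945]
tool_rot: [0.036, 0.999, -0.0, -0.002]
ft_force: [-0.4, -0.1, 1.8]
grip_width: -0.0002
grasp_force: 0.0
```

View pics/s2.png

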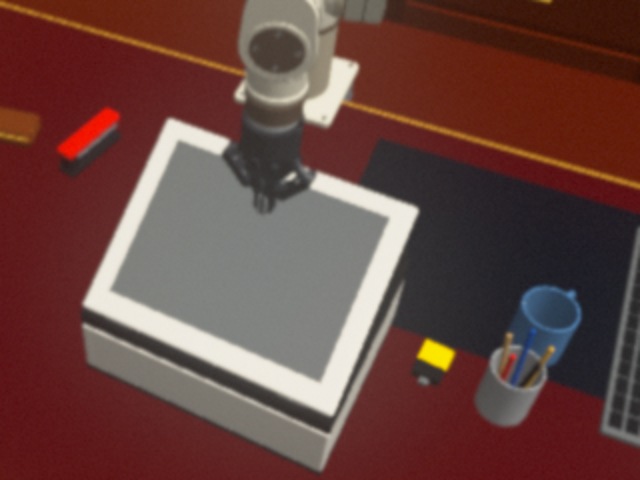

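The closed fingertips are just above the cover's front half, at crop (263,208). I push down slowly.

```bash
python3 -m creep '[0,0,-0.008,0,0, 0,0,-0.016,0,0, 0,0,-0.022,0,0, -0.002,0,-0.028,0,0, -0.005,0,-0.034,0,0, -0.008,0,-0.040,0,0]'; python3 -m creep '[-0.003,0,-0.006,0,0, -0.006,0,-0.012,0,0, -0.009,0,-0.018,0,0, -0.011,0,-0.024,0,0, -0.013,0,-0.030,0,0, -0.015,0,-0.036,0,0]'
```

```text
clock: 4.3
eef_pos: [0.5669, 0.1315, 0.2546]
tool_rot: [0.037, 0.999, 0.0, 0.0]
ft_force: [0.0, 0.8, 0.1]
grip_width: -0.0001
grasp_force: 0.6
clock: 4.8
eef_pos: [0.5516, 0.1314, 0.2183]
tool_rot: [0.037, 0.999, 0.0, -0.0]
ft_force: [0.6, 1.2, -0.2]
grip_width: -0.0002
grasp_force: 0.5
```

```bash
python3 - <<'E'
from fit import *
c=bot.camera("scene");cv2.imwrite("pics/s3.png",cv2.resize(c["pixels"][90:330,240:560,::-1],(640,480)))
E
```

```text
(no output)
```

View pics/s3.png

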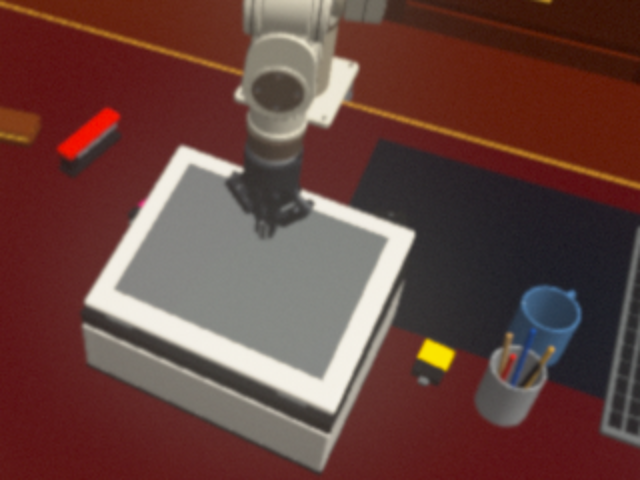

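The cover is following the fingers: its front-left corner has moved from (168,120) to (183,150). I continue until it meets the glass.

```bash
python3 -m creep '[-0.002,0,-0.006,0,0, -0.004,0,-0.012,0,0, -0.006,0,-0.018,0,0, -0.007,0,-0.024,0,0, -0.008,0,-0.030,0,0, -0.008,0,-0.034,0,0, -0.008,0,-0.036,0,0]'; python3 -m creep '[0,0,-0.002,0,0, 0,0,-0.003,0,0,0,0,-0.003,0,0]'
```

```text
clock: 5.43
eef_pos: [0.5433, 0.1313, 0.1819]
tool_rot: [0.037, 0.999, -0.0, -0.001]
ft_force: [0.4, 0.0, 1.4]
grip_width: -0.0001
grasp_force: 0.4
clock: 5.68
eef_pos: [0.5439, 0.1312, 0.1798]
tool_rot: [0.037, 0.999, -0.0, -0.0]
ft_force: [-0.2, 0.0, 0.2]
grip_width: -0.0001
grasp_force: 0.0
```

```bash
python3 -m creep '[0,0,-0.001,0,0, 0,0,-0.002,0,0,0,0,-0.002,0,0]'; python3 -m creep '[0,0,-0.001,0,0, 0,0,-0.002,0,0,0,0,-0.002,0,0]'
```

```text
clock: 5.93
eef_pos: [0.5442, 0.1313, 0.1788]
tool_rot: [0.037, 0.999, 0.0, 0.001]
ft_force: [-1.7, -0.8, 3.9]
grip_width: -0.0002
grasp_force: 1.9
clock: 6.18
eef_pos: [0.5442, 0.1313, 0.1787]
tool_rot: [0.037, 0.999, 0.0, 0.001]
ft_force: [-5.4, -1.4, 13.0]
grip_width: 0.0002
grasp_force: 6.6
```

Force rises firmly at a fingertip height of 0.160 m, so the cover is shut. I retreat up and move above the grip with the fingers open.

```bash
python3 -m creep '[0,0,0.02,0,0, 0,0,0.06,0,0, 0,0,0.1,0,0.0854, -0.04,0.004,0.1,0,0.0854, -0.08,0.008,0.1,0,0.0854, -0.119,0.011,0.1,0,0.0854, -0.119,0.011,0.1,0,0.0854, -0.119,0.011,0.1,0,0.0854]'; python3 - <<'E'
from fit import *
from scipy.spatial.transform import Rotation as R
q=np.load("q.npy")
o=bot.get_obs();w=bot.camera("wrist");T=np.array(w["T_tool_cam"]);W=np.eye(4);W[:3,:3]=R.from_quat(o["tool_rot"]).as_matrix();W[:3,3]=o["eef_pos"]
w["extrinsics"]=np.linalg.inv(W@T)
for r in bot.place_of("wrist","lift_grip")[:2]:
    uv=np.array(r["centre"])*[640,400];print("w",r["score"],uv,atz(w,uv,.122))
im=w["pixels"][:,:,::-1].copy()
G=Pw(q,[[-.2,-.022,.131],[-.2,.022,.131],[-.16,.022,.131],[-.16,-.022,.131]])
cv2.polylines(im,[proj(w,G).round().astype(int)],True,(0,0,255),1)
s=bot.camera("scene")
z=np.zeros((600,800,3),np.uint8);z[:350,:560]=cv2.resize(im,(560,350));z[350:590,:320]=s["pixels"][90:330,240:560,::-1]
cv2.imwrite("pics/w4.png",z)
E
```

```text
clock: 6.85
eef_pos: [0.4232, 0.1423, 0.2762]
tool_rot: [0.036, 0.999, -0.0, 0.0]
ft_force: [0.7, -0.2, 0.4]
grip_width: 0.0723
grasp_force: 0.0
w 0.65 [315.328 190.92 ] [0.42553784 0.13935509 0.122     ]
w 0.45 [318.528 337.2  ] [0.59656598 0.13020233 0.122     ]
```

View pics/w4.png

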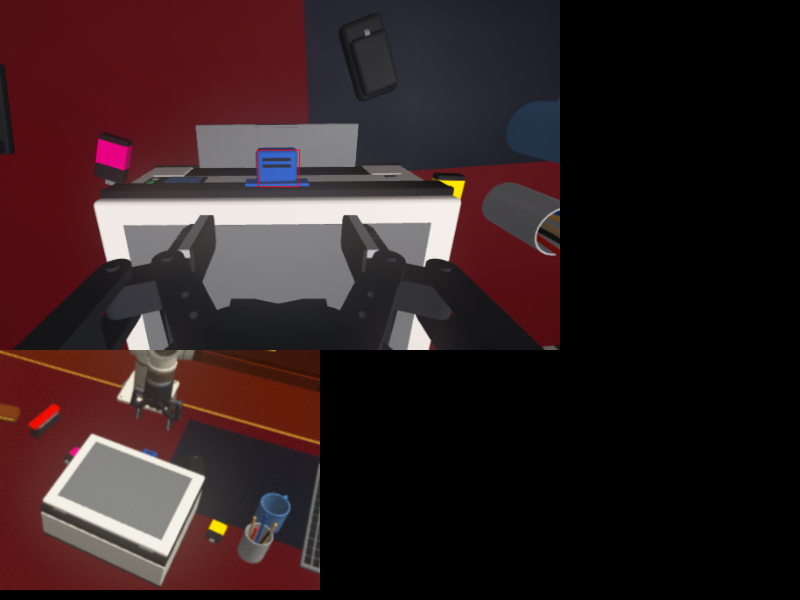

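The cover is shut in the scene view, and in the wrist view the blue grip at (277,167) matches the fitted outline. I descend around it, slightly forward, and close.

```bash
python3 -m creep '[-0.005,-0.001,-0.04,0,0.0854, -0.005,-0.001,-0.08,0,0.0854, -0.005,-0.001,-0.11,0,0.0854, -0.005,-0.001,-0.135,0,0.0854, -0.005,-0.001,-0.154,0,0.0854, -0.005,-0.001,-0.154,0,0.0854, -0.005,-0.001,-0.154,0,0.0854]'; python3 -m creep '[0,0,0,0,0.03, 0,0,0,0,0.02, 0,0,0,0,0.02, 0,0,0,0,0.02, 0,0,0,0,0.02, 0,0,0,0,0.02, 0,0,0,0,0.02, 0,0,0,0,0.02]'
```

```text
clock: 7.58
eef_pos: [0.4204, 0.1411, 0.1212]
tool_rot: [0.037, 0.999, -0.0, -0.001]
ft_force: [-0.0, -0.1, -0.6]
grip_width: 0.0857
grasp_force: 0.0
clock: 8.25
eef_pos: [0.4212, 0.1405, 0.1237]
tool_rot: [0.037, 0.999, -0.001, 0.002]
ft_force: [0.2, -3.8, 4.8]
grip_width: 0.043
grasp_force: 61.3
```

```bash
python3 -m creep '[0.001,0,0.016,0,0.02, 0.003,0,0.032,0,0.02, 0.005,0,0.048,0,0.02, 0.008,-0.001,0.064,0,0.02, 0.0125,-0.001,0.080,0,0.02, 0.0175,-0.001,0.095,0,0.02, 0.0175,-0.001,0.095,0,0.02]'
```

```text
clock: 8.83
eef_pos: [0.4393, 0.1394, 0.2194]
tool_rot: [0.037, 0.999, -0.001, 0.002]
ft_force: [3.4, -5.0, -6.7]
grip_width: 0.0431
grasp_force: 62.4
```

```bash
python3 -m creep '[0.006,0,0.015,0,0.02, 0.012,-0.001,0.030,0,0.02, 0.019,-0.001,0.0445,0,0.02, 0.027,-0.002,0.059,0,0.02, 0.0355,-0.003,0.0725,0,0.02, 0.0465,-0.0035,0.0885,0,0.02, 0.0465,-0.0035,0.0885,0,0.02, 0.0465,-0.0035,0.0885,0,0.02, 0.0465,-0.0035,0.0885,0,0.02, 0.0465,-0.0035,0.0885,0,0.02]'
python3 - <<'E'
from fit import *
q=np.load("q.npy");o=bot.get_obs();h=Pw(q,[[.14,0,.112]])[0];d=np.array(o["eef_pos"])-h
print("angle from tcp",np.arctan2(d[2],np.hypot(d[0],d[1]))-np.arctan2(.01,.32),"r",np.linalg.norm(d),o["grasp_force"],o["ft_force"])
a=.61
p=np.array([[-.32,0,.01],[-.3,.19,.028],[-.3,-.19,.028],[.01,-.19,.028],[.01,.19,.028]]);c,s=np.cos(a),np.sin(a)
P=np.c_[.14+c*p[:,0]+s*p[:,2],p[:,1],.112-s*p[:,0]+c*p[:,2]]
z=np.zeros((480,800,3),np.uint8)
for i,n in enumerate(("scene","top")):
    c_=bot.camera(n);im=c_["pixels"][:,:,::-1].copy();uv=proj(c_,Pw(q,P))
    cv2.polylines(im,[uv[1:].round().astype(int)],True,(0,0,255),1);print(n,uv[0])
    for t in("lift_grip","mug","pen_pot","stapler","mouse","ink_yellow","ink_magenta"):
        r=bot.place_of(n,t)[:1]; print(t,r and (np.array(r[0]["centre"])*[640,400]).round(1))
    z[:,i*400:i*400+400]=cv2.resize(im[90:330,(250,170)[i]:(450,370)[i]],(400,480))
cv2.imwrite("pics/end.png",z)
E
```

```text
clock: 9.67
eef_pos: [0.4848, 0.1365, 0.3048]
tool_rot: [0.037, 0.999, -0.0, 0.001]
ft_force: [6.7, -2.6, -8.1]
grip_width: 0.0431
grasp_force: 65.1
angle from tcp 0.6074665196169154 r 0.32342703906723863 65.06773710250854 [ 6.71897225 -2.58870976 -8.10379006]
scene [384.90858082 167.26828706]
lift_grip [386.9 171.3]
mug [505.7 263. ]
pen_pot [491. 291.]
stapler [286.2 170.1]
mouse []
ink_yellow [356.7 219.8]
ink_magenta [234.4 156. ]
top [271.27431084 199.22416438]
lift_grip [270.2 201.5]
mug []
pen_pot [176.2 191.4]
stapler [401.3 255.1]
mouse [235.6 260.9]
ink_yellow []
ink_magenta [352.3 233.8]
```

View pics/end.png

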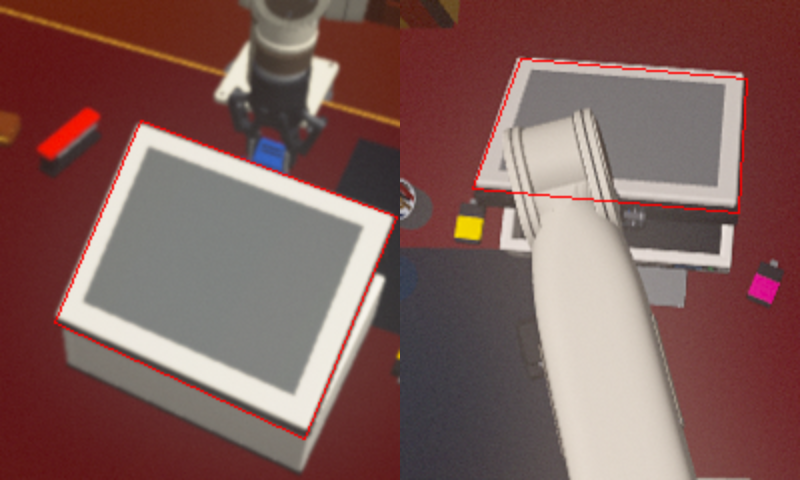

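The unit stands at about 0.61 rad with the cover flat on it, since the outlines match. The blue tab is between the fingers at crop (268,155), and the bystanders are in place.

```bash
python3 -m creep '[0,0,0,0,0.02,0,0,0,0,0.02,0,0,0,0,0.02,0,0,0,0,0.02]'; python3 -c "
from workcell import bot
print(bot.job_done())"
```

```text
clock: 10.8
eef_pos: [0.4848, 0.1365, 0.3048]
tool_rot: [0.037, 0.999, -0.0, 0.001]
ft_force: [7.2, -1.4, -9.5]
grip_width: 0.0426
grasp_force: 65.1
the job is handed in; nothing more can be done
None
```

I lowered the cover shut first, then lifted the scanner unit by its blue grip; it is held open at about 35° (0.61 rad) with the cover closed on top. The job is handed in, but no verdict came back, and at the last look no bystander I could see had moved (I did not re-check the book or glasses case).

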